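# Release an oxygen flowmeter from a clamp screw of unknown thread hand

### The job

Take the oxygen flowmeter out of its clamp block and stand it upright in the steel tray. The clamp screw may well have a left-hand thread: try the T-handle gently one way and, if it is blocked, the other, to learn which way it loosens, never straining it; unscrew it until its pin is clear, then slide the flowmeter out along the slot. Set it down rather than drop it, and leave the other things on the table where they are.

Things in the scene. Friction and masses are not known exactly. Their poses are not given: they have to be found in the camera images.
- clamp: grey and aluminium gas clamp block, fixed. Origin on the table under the upright screw's axis, z up. Base plate 12 mm thick, x -115 to 47, 64 mm wide. A slot 39 mm wide, 10 mm high runs along x on the plate under a bridge (x -25 to 30, 34 mm tall) and opens to -x, the way things leave it. Boss on the bridge: 56 mm across, up to z 52. Valve block behind: x 30 to 105, 62 mm tall with its stub.
- t_handle_grip (a point): centre of the steel T-handle bar on top of the clamp screw, on the screw axis, 76 mm above the table. The bar runs along this point's x (84 mm long), is 10 mm thick (y) and 16 mm tall (z). It turns but does not rise.
- spindle (a joint): turn of the clamp screw: 0 = tight (start), positive counter-clockwise from above. Thread hand unmarked, differs from start to start, often left-hand: one way its seat blocks it within 0.05 rad, the other way it unscrews, to a stop at 2.6 rad. Takes about 0.3 N m throughout and stays where left. Unscrewing draws its pin up, 2.7 mm per rad.
- pin_tip (a point): lower tip of the pin on the screw axis, 9 mm across, 16 mm above the table when tight: then it sits 4 mm deep in the hole of the flowmeter's tongue and holds it. Unscrewing draws it up, 2.7 mm per rad: clear of the tongue from 1.5 rad on, 2 rad leaves over 1 mm to spare.
- t_handle (a joint): springy twist of the T-handle against the screw, positive counter-clockwise from above: 6 N m per rad, so it shows the torque applied (about 0.05 rad while the screw turns). Beyond 0.15 rad (0.9 N m) either way the handle is overstrained.
- flowmeter_mid (a point): on the axis of the flowmeter's white upright square body (28 by 28 mm, 80 tall, with a black knob 22 mm across, 8 tall, on top), 50 mm above the underside of its foot; z up, x along its tongue. At the start it lies 90 mm from the screw axis on the clamp's -x side, foot on the base plate; draw it 50 mm further along the clamp's -x and the tongue is out from under the bridge.
- flowmeter: the same flowmeter (0.25 to 0.45 kg); origin at the underside of the foot, below the square body's axis. The foot is flat aluminium, 8 mm thick, 36 mm wide, from x -22 to +112 mm: its +x part is the tongue in the clamp's slot, with a 12 mm square hole for the pin at x = 90 mm.
- tray: steel tray, 270 by 190 mm, 18 mm tall, walls and floor 5 mm thick, fixed; origin at the centre of its underside, x along its long side.
- gel: bystander: clear bottle of hand gel, 54 mm across, 140 mm tall. Origin at the centre of its underside.
- tape: bystander: white reel lying flat, 84 mm across, 25 mm tall. Origin at the centre of its underside.
- torch: bystander: dark steel pocket torch lying down, 22 mm thick, 130 mm long. Origin at the centre of its underside (of the lying thing).
- bowl: bystander: steel bowl, 110 mm across, 40 mm tall. Origin at the centre of its underside.
- spanner: bystander: open spanner lying flat, 150 mm long. Origin at the centre of its underside (of the lying thing).
- cup: bystander: white cup, 70 mm across, 85 mm tall. Origin at the centre of its underside.
- collar: bystander: brass collar lying flat, 36 mm across, 16 mm tall. Origin at the centre of its underside.
Not all that is in view belongs to the job. Leave any yellow look-alike of the flowmeter alone.

How it is judged:
By the outcome, as a careful person would: the job done as asked, in the order asked, and still so for the second after the job is handed in, with the robot touching nothing.
It also fails if it takes over 72 s, if anything falls off the work surface, if the arm or the gripper's body presses on something with over 40 N, if the wrist force passes 120 N, or if a joint passes its speed limit or range.

### The arm

A 6-joint arm with a two-finger parallel gripper is mounted at the origin on the work surface. World frame = base frame: x ahead of the robot, y to its left, z up, the work surface at z = 0. Lengths are in mm, angles in rad, forces in N, time in s.
With the tool pointing down it reaches from about 350 to 875 mm from the base axis. Payload 4.2 kg.
Tool frame: the origin (TCP) lies midway between the tips of the shut fingers; the grasp point (between the pads) lies 19 mm behind it; z points along the fingers, y is the direction in which the jaws open and shut (so a half turn about z gives the same grasp; the last joint's range is limited). The gripper opens to 85 mm and grips with 20 to 120 N. Pads are 22 mm wide; open, the fingers measure 114 mm over their backs; the gripper's body (76 mm by 85 mm) begins 54 mm behind the grasp point. The pads swing forward as they close: fully open they stand 13 mm farther back than shut.
Start: joints at [-0.913, 0.385, 0.008, 0, -1.194, -0.259], TCP at [242.709, -575.927, 231.312] pointing down, gripper open.
Joint ranges: [-3.14, 3.14], [-1.21, 2.06], [-1.07, 1.41], [-3.16, 2.05], [-2.99, -0.16], [-3.1, 3.1]. Speed limits (rad/s): [2.79, 2.79, 3.14, 3.14, 3.14, 3.14].

### API

Orientations are given as a unit quaternion [x, y, z, w].
In Python, from bench import arm gives the robot as it stands.
- The arm moves only by the tool send_rows, never from a script. Its arguments are lists of equal length, an entry for each row: "translation": the shift along the tool's x, y, z in mm, a list of three; "dr": the turn, a rotation vector about the tool's x, y, z in degrees, a list of three; "grip": the finger opening in mm, from 0 to 85.4. In form: {"translation": [[dx, dy, dz], ...], "dr": [[ax, ay, az], ...], "grip": [grip, ...]}. A call has exactly 5 rows; each row shifts and turns the commanded pose from where the row before left it, along the tool's axes as they then stand; what a row does not reach is not made up. A row lasts 1/8 s, in which the tool goes at most 62.5 mm and 10.7 degrees, less where a joint would pass 70% of its speed; a pose out of reach is approached as far as the arm can. A call with a gripper value outside its range is refused whole. The fingers move at their own pace and stop on an object; the grip force is fixed at half the most. Time passes only in rows, so rows that do not move let the fingers close, or fill a call up. It gives the time, the measured TCP pose, the force and the opening at its end, in the units of the state.
- arm.read_state(): the state, without advancing time (a new reading comes with each control period).
- arm.get_image(name): name is "side" or "top"; returns the picture (480x640x3 uint8, red, green, blue); there is no depth.
- arm.camera_info(name): a dict with "fx", "fy", "cx", "cy" (pixels), "cam_to_world" (4x4, takes a point from camera to world coordinates). Camera axes: x right, y down, z forward; pixel columns grow to the right and rows downward; lengths in mm; the calibration is good to about 2 mm. A picture is of the moment at which its call begins. camera_info takes no time and is no camera call.
- arm.job_done(): hands the job in, once; it reports no verdict.
Trained networks look in the newest picture that a camera, given by its name, has taken for a name from the list of things; names that differ only in an ending like _2 or _b are one class to them, and where a whole thing is asked for, a point or a joint stands for the part that bears it (a point fixed in the world has none). Each returns a list of dicts, best first, with "confidence" (0 to 1); they miss things now and then, are a little off and sometimes report something else, mostly with a low value. They report only what shows in the picture. A call takes as long as a camera call. They do not tell look-alikes from the thing itself.
- arm.search_frame(thing, camera): "xyz" ([x, y, z] in mm, in world coordinates, good to about 4 mm: the middle of the surface that is visible of it).
- arm.place_of(thing, camera): "xyz" ([x, y, z] in mm, in world coordinates, good to about 4 mm: a listed point, or the origin of a listed thing).
The state is a dict: "clock": time; "joints": joint angles; "joint_vel": joint speeds; "joint_efforts": joint torques, N m; "position": TCP position; "ee_rot": TCP orientation; "contact_force": force on the tool from outside, world axes, zero at the start; "wrist_torque": the same for the moment, N m; "gripper_width": finger opening in mm.
Only numpy, scipy, OpenCV 4.12 (cv2) and the standard library are available. Lean on these libraries where they do the work, as an engineer would, in place of code of your own. Each camera call takes 0.05 s, during which the arm holds its last target.

## Working session

There is one attempt and no reset: what is moved stays moved. The work goes in short steps, Python scripts to look and compute and a tool call to move; the robot and the scene stay as the last step left them, time stands still between calls to the robot, and variables do not carry over. Pictures are saved under pics/ and viewed, and the job is handed in when it is done.

Besides the shell and the picture viewer there is one more tool, called after "Call:" as a command line: name --argument value ..., lists and objects as JSON in quotes. send_rows: Moves the arm, as the interface text tells. Its arguments: {"type":"object","properties":{"translation":{"type":"array"},"dr":{"type":"array"},"grip":{"type":"array"}},"required":["translation","dr","grip"]}

```bash
mkdir -p pics; ls; python3 - <<'E'
from bench import arm
import cv2
s=arm.read_state()
for k,v in s.items(): print(k,v)
for n in("side","top"):
    im=arm.get_image(n); cv2.imwrite(f"pics/{n}0.png",im[:,:,::-1]); print(arm.camera_info(n))
for t in("clamp","t_handle_grip","flowmeter","flowmeter_mid","tray"):
    for n in("side","top"):
        try: print(t,n,arm.place_of(t,n))
        except Exception as e: print(t,n,e)
E
```

```text
pics
clock 0.0
joints [-9.13405744e-01  3.85580066e-01  6.61529134e-03 -5.48205359e-04
 -1.19399612e+00 -2.58615739e-01]
joint_vel [ 0.00026703 -0.00079221 -0.0001853  -0.0001123  -0.0026164  -0.00123896]
joint_efforts [-5.92761603e-05 -3.92293239e+01  1.88406301e+01  4.18622687e+00
 -4.57365881e-03  3.74315917e-06]
position [ 242.48817449 -575.39869256  230.19597089]
ee_rot [-1.97969675e-01  9.80207514e-01  1.08338581e-03 -2.50032523e-04]
contact_force [ 0.49892688  0.56543426 -0.58270605]
wrist_torque [-0.00969015  0.01350408 -0.01122741]
gripper_width 85.25761932729807
{'fx': 515.6380795181877, 'fy': 515.6380795181877, 'cx': 309.77367592702666, 'cy': 228.4546020278137, 'cam_to_world': array([[-9.43426920e-01, -2.10787293e-01,  2.55957738e-01,
         3.37687567e+02],
       [-3.30970645e-01,  6.45435341e-01, -6.88383361e-01,
         7.24214603e+02],
       [-2.01017051e-02, -7.34153892e-01, -6.78685483e-01,
         7.11131721e+02],
       [ 0.00000000e+00,  0.00000000e+00,  0.00000000e+00,
         1.00000000e+00]])}
{'fx': 548.5003860601037, 'fy': 548.5003860601037, 'cx': 317.
[... 1066 characters left out ...]
6, 12.4], 'confidence': 0.86}, {'xyz': [609.1, 382.3, 0.5], 'confidence': 0.81}, {'xyz': [373.6, 138.5, -0.0], 'confidence': 0.61}, {'xyz': [605.7, 106.0, 0.5], 'confidence': 0.53}]
flowmeter_mid side [{'xyz': [817.0, -195.2, 49.2], 'confidence': 0.68}, {'xyz': [581.0, 22.5, 62.1], 'confidence': 0.63}, {'xyz': [602.7, 388.3, 48.6], 'confidence': 0.59}, {'xyz': [385.6, -47.0, 1.7], 'confidence': 0.49}]
flowmeter_mid top [{'xyz': [574.5, 25.1, 64.4], 'confidence': 0.88}, {'xyz': [815.7, -193.0, 49.1], 'confidence': 0.69}, {'xyz': [606.0, 384.4, 46.9], 'confidence': 0.66}]
tray side [{'xyz': [511.8, -282.4, -2.1], 'confidence': 0.65}]
tray top [{'xyz': [510.4, -281.1, 0.3], 'confidence': 0.66}]
```

View pics/side0.png

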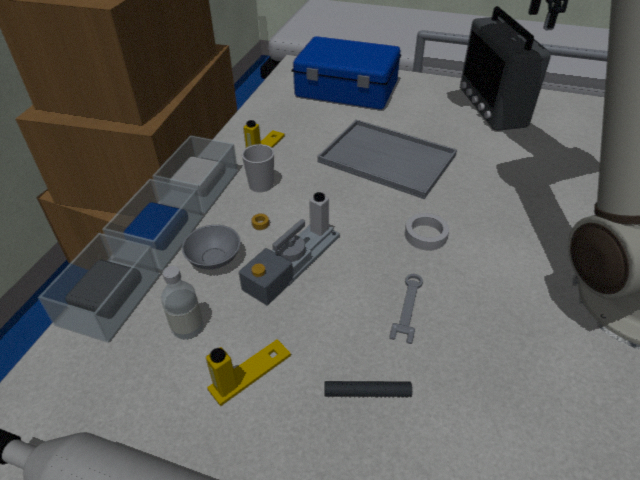

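View pics/top0.png

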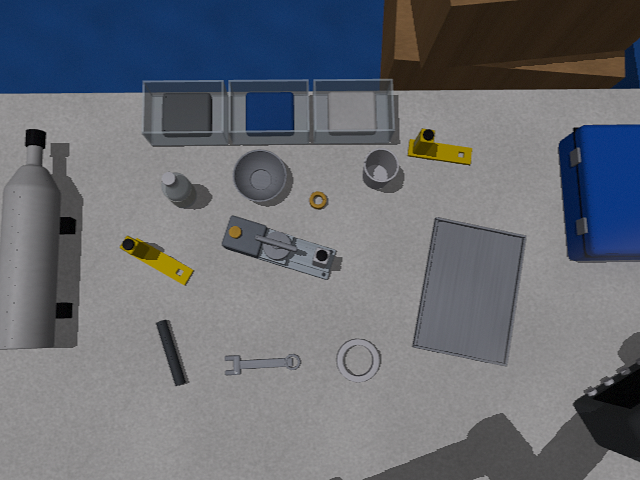

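Candidates for the flowmeter:
- White body with black knob in the clamp: side (319,212), top (321,257). This one fits the description.
- Yellow look-alikes: side (252,133) and (222,370), top (428,135) and (128,243). I leave these alone.

Next is a close crop to check.

```bash
python3 - <<'E'
import cv2,numpy as np
a=cv2.imread("pics/side0.png")[180:310,225:355]; b=cv2.imread("pics/top0.png")[205:290,215:345]
cv2.imwrite("pics/crop_s.png",cv2.resize(a,None,fx=4.5,fy=4.5,interpolation=cv2.INTER_CUBIC))
cv2.imwrite("pics/crop_t.png",cv2.resize(b,None,fx=6,fy=6,interpolation=cv2.INTER_CUBIC))
E
```

```text
(no output)
```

View pics/crop_s.png

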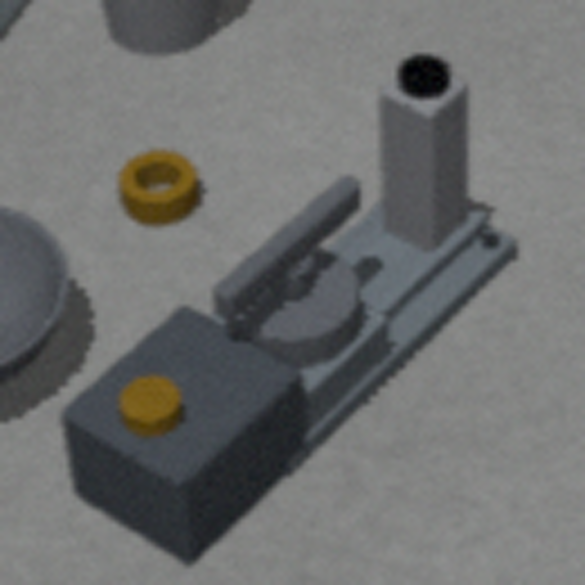

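View pics/crop_t.png

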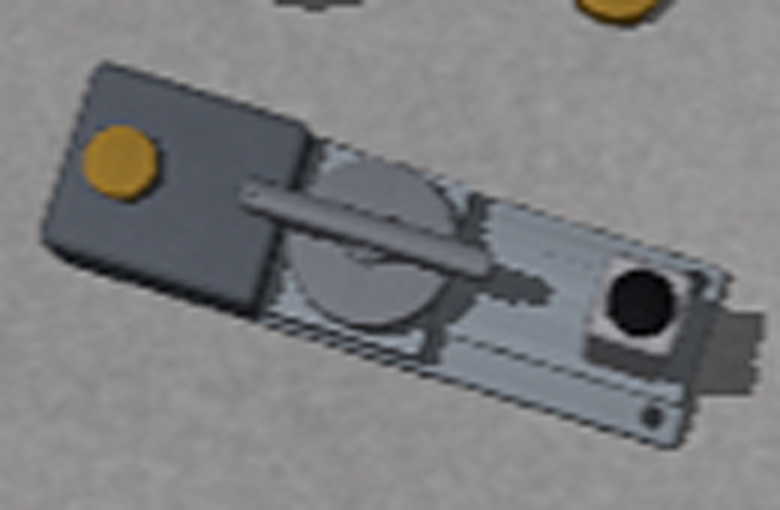

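The crop confirms the white body with black knob in the clamp, and the T-handle bar lies roughly along the clamp's x. Next I triangulate from both views.

```bash
cat > h.py <<'E'
import numpy as np
from bench import arm
def ray(cam,u,v):
    c=arm.camera_info(cam);T=c["cam_to_world"]
    d=T[:3,:3]@np.array([(u-c["cx"])/c["fx"],(v-c["cy"])/c["fy"],1.]);return T[:3,3],d/np.linalg.norm(d)
def tri(t,s):
    A=np.zeros((3,3));b=np.zeros(3);L=[ray("top",*t),ray("side",*s)]
    for o,d in L:
        P=np.eye(3)-np.outer(d,d);A+=P;b+=P@o
    x=np.linalg.solve(A,b);return x.round(1),[round(float(np.linalg.norm((np.eye(3)-np.outer(d,d))@(x-o))),1) for o,d in L]
def atz(cam,p,z):
    o,d=ray(cam,*p);return (o+d*(z-o[2])/d[2]).round(1)
def proj(cam,x):
    c=arm.camera_info(cam);p=np.linalg.inv(c["cam_to_world"])@np.append(x,1);return (c["fx"]*p[0]/p[2]+c["cx"],c["fy"]*p[1]/p[2]+c["cy"])
E
python3 - <<'E'
from h import *
T=lambda x,y:((x+.5)/6-.5+215,(y+.5)/6-.5+205)
S=lambda x,y:((x+.5)/4.5-.5+225,(y+.5)/4.5-.5+180)
print("bar1",tri(T(250,195),S(225,292)),atz("top",T(250,195),84),atz("side",S(225,292),84))
print("bar2",tri(T(488,264),S(350,183)),atz("top",T(488,264),84),atz("side",S(350,183),84))
print("knob",tri(T(641,300),S(424,76)),atz("top",T(641,300),100),atz("side",S(424,76),100))
print("stub",tri(T(121,160),S(150,393)),atz("top",T(121,160),62),atz("side",S(150,393),62))
print("boss",atz("top",T(378,244),52))
for p in[(105,65),(310,128),(255,315),(45,240)]: print("blk",atz("top",T(*p),56))
for p in[(735,275),(680,447)]: print("base",atz("top",T(*p),12))
for n,p in dict(t1=(437,219),t2=(525,236),t3=(506,364),t4=(414,347)).items(): print(n,atz("top",p,18))
for t in("gel","bowl","collar","cup","tape","spanner"):
    print(t,[ (q["xyz"],q["confidence"]) for c in("top","side") for q in arm.place_of(t,c)[:1]])
E
```

```text
bar1 (array([619.1, 144.5,  82.5]), [0.2, 0.2]) [618.7 144.3  84. ] [618.7 145.8  84. ]
bar2 (array([595.3,  69.2,  81.7]), [0.1, 0.1]) [595.1  69.2  84. ] [594.3  71.6  84. ]
knob (array([579.6,  21.7, 104.9]), [0.4, 0.4]) [580.6  21.5 100. ] [581.2  16.  100. ]
stub (array([634.1, 187.4,  64.1]), [0.0, 0.0]) [634.5 187.6  62. ] [635.  185.6  62. ]
boss [606.9 105.2  52. ]
blk [667.2 193.5  56. ]
blk [645.  126.7  56. ]
blk [583.7 145.1  56. ]
blk [609.6 213.   56. ]
base [599.8 -14.3  12. ]
base [541.6   5.9  12. ]
t1 [ 660.2 -221.6   18. ]
t2 [ 621.5 -402.2   18. ]
t3 [ 364.7 -343.7   18. ]
t4 [ 402.4 -161.4   18. ]
gel [([719.9, 304.6, -0.9], 0.81), ([722.7, 299.8, 1.8], 0.74)]
bowl [([755.2, 142.7, 0.1], 0.57), ([755.4, 142.4, -1.4], 0.8)]
collar [([706.4, 23.5, -0.5], 0.64), ([702.4, 25.0, -0.2], 0.55)]
cup [([754.2, -96.4, 5.8], 0.91), ([757.4, -99.5, 2.2], 0.67)]
tape [([379.9, -47.6, -3.3], 0.79), ([384.1, -48.7, 1.3], 0.82)]
spanner [([706.9, 24.8, -5.0], 0.7), ([380.4, 139.7, 1.9], 0.56)]
```

Call:
send_rows --translation '[[-40,32.5,0],[-40,32.5,0],[-40,32.5,0],[-40,32.5,0],[-40,32.5,0]]' --dr '[[0,0,0],[0,0,0],[0,0,0],[0,0,0],[0,0,0]]' --grip '[85,85,85,85,85]'

```text
clock: 1.82
position: [364.5, -347.1, 231.6]
ee_rot: [-0.198, 0.98, -0.0, 0.0]
contact_force: [1.3, 0.6, 0.9]
gripper_width: 84.9
```

Call:
send_rows --translation '[[-40,32.5,0],[-40,32.5,0],[-40,32.5,0],[-40,32.5,0],[-40,32.5,0]]' --dr '[[0,0,0],[0,0,0],[0,0,0],[0,0,0],[0,0,0]]' --grip '[85,85,85,85,85]'

```text
clock: 2.45
position: [485.8, -119.5, 231.7]
ee_rot: [-0.198, 0.98, -0.0, 0.0]
contact_force: [1.2, -0.2, -0.2]
gripper_width: 84.9
```

Call:
send_rows --translation '[[0,0,0],[0,0,0],[0,0,0],[0,0,0],[0,0,0]]' --dr '[[0,0,-10],[0,0,-10],[0,0,-10],[0,0,-10],[0,0,-9]]' --grip '[85,85,85,85,85]'

```text
clock: 3.08
position: [485.1, -121.1, 231.5]
ee_rot: [-0.589, 0.808, -0.0, 0.0]
contact_force: [-0.5, 0.3, 0.2]
gripper_width: 84.6
```

```bash
cat >> h.py <<'E'
from scipy.spatial.transform import Rotation as R
def go(target,yaw):
    """yaw = world angle of tool x, deg; prints shift in the present tool axes and turn about tool z needed"""
    s=arm.read_state();r=R.from_quat(s["ee_rot"]);M=r.as_matrix();d=np.array(target)-s["position"]
    y=np.degrees(np.arctan2(M[1,0],M[0,0]));D=(yaw-y+180)%360-180
    print("t",round(s["clock"],2),"pos",s["position"].round(1),"yaw",round(y%360,2),"tilt",M[:,2].round(3),"w",round(s["gripper_width"],1),"F",s["contact_force"].round(1),"M",s["wrist_torque"].round(2),"J6",round(s["joints"][5],2))
    print("shift tool",(M.T@d).round(1),"turn about tool z",round(-D,1))
    Mg=R.from_euler("z",yaw,degrees=True).as_matrix()@np.diag([1,-1,-1])
    print("full rotvec tool deg",np.degrees((r.inv()*R.from_matrix(Mg)).as_rotvec()).round(2))
E
python3 - <<'E'
from h import *
go([607,107,110],251.9)
E
```

```text
t 3.08 pos [ 485.1 -121.1  231.5] yaw 252.16 tilt [ 0.  0. -1.] w 84.6 F [-0.5  0.3  0.2] M [0.   0.02 0.01] J6 -0.39
shift tool [-254.4  -46.1  121.5] turn about tool z 0.3
full rotvec tool deg [-0.01  0.    0.26]
```

Call:
send_rows --translation '[[-51,-9.2,10],[-51,-9.2,20],[-51,-9.2,30],[-51,-9.2,30],[-50.4,-9.2,31]]' --dr '[[0,0,0.3],[0,0,0],[0,0,0],[0,0,0],[0,0,0]]' --grip '[85,85,70,50,50]'

```text
clock: 3.7
position: [610.0, 107.4, 109.7]
ee_rot: [-0.585, 0.811, -0.0, 0.0]
contact_force: [-0.1, 0.1, 0.7]
gripper_width: 50.0
```

```bash
python3 - <<'E'
from h import *
import cv2
go([607,107,60],251.9)
for n in("side","top"):
    im=arm.get_image(n)[:,:,::-1]; c=im[150:310,215:375] if n=="side" else im[190:310,215:375]
    cv2.imwrite(f"pics/{n}1.png",cv2.resize(c,None,fx=3.6,fy=3.6,interpolation=cv2.INTER_CUBIC))
go([607,107,60],251.9)
E
```

```text
t 3.7 pos [610.  107.4 109.7] yaw 251.57 tilt [ 0.001  0.    -1.   ] w 50.0 F [-0.1  0.1  0.7] M [-0.04 -0.02  0.01] J6 -0.76
shift tool [ 1.4  2.7 49.7] turn about tool z -0.3
full rotvec tool deg [-0.05  0.03 -0.33]
t 3.8 pos [609.  109.1 105.5] yaw 251.76 tilt [-0.006 -0.002 -1.   ] w 49.7 F [-1.6  0.1 -1.2] M [-0.05  0.16 -0.03] J6 -0.76
shift tool [ 2.5  1.  45.5] turn about tool z -0.1
full rotvec tool deg [ 0.27 -0.2  -0.14]
```

View pics/side1.png

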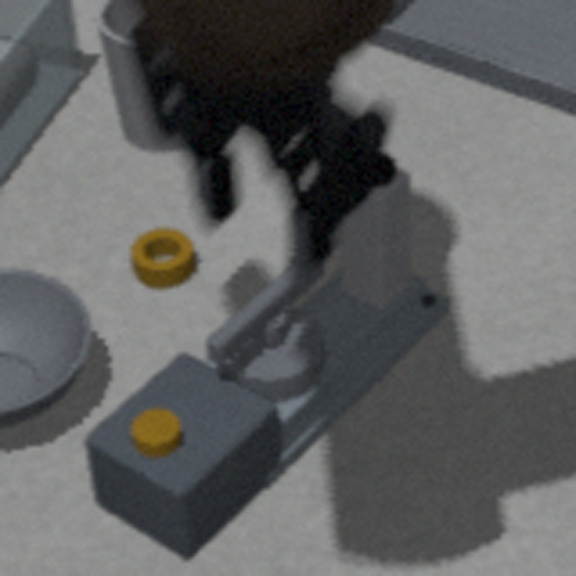

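View pics/top1.png

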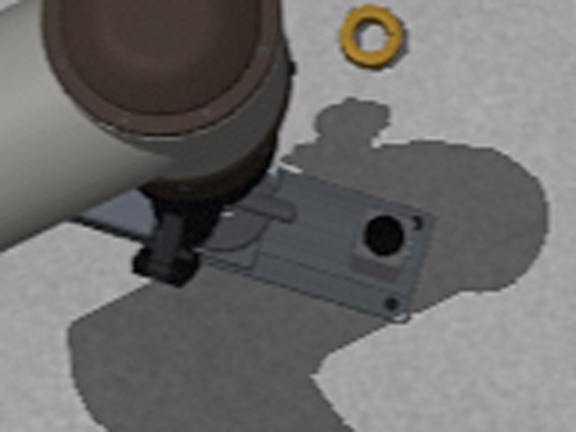

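The open fingers straddle the bar, which is visible between them at side crop (265,310). I descend most of the way and let the arm settle.

Call:
send_rows --translation '[[0,0,10],[0,0,10],[0,0,5],[0,0,0],[0,0,0]]' --dr '[[0,0,0],[0,0,0],[0,0,0],[0,0,0],[0,0,0]]' --grip '[50,50,50,50,50]'

```text
clock: 4.42
position: [609.3, 105.5, 86.0]
ee_rot: [-0.584, 0.811, -0.0, 0.001]
contact_force: [0.2, -0.2, -0.3]
gripper_width: 49.9
```

```bash
python3 - <<'E'
from h import *
go([607,107,60],251.9)
E
```

```text
t 4.42 pos [609.3 105.5  86. ] yaw 251.53 tilt [ 0.001  0.    -1.   ] w 49.9 F [ 0.2 -0.2 -0.3] M [-0.01  0.01 -0.01] J6 -0.76
shift tool [-0.6  2.7 26. ] turn about tool z -0.4
full rotvec tool deg [-0.05  0.04 -0.37]
```

Call:
send_rows --translation '[[0,1,10],[0,1.7,10],[-0.5,0,6],[0,0,0],[0,0,0]]' --dr '[[0,0,-0.4],[0,0,0],[0,0,0],[0,0,0],[0,0,0]]' --grip '[50,45,35,30,26]'

```text
clock: 5.05
position: [606.9, 107.2, 59.4]
ee_rot: [-0.588, 0.809, -0.0, 0.0]
contact_force: [0.1, 0.6, -0.1]
gripper_width: 26.4
```

Call:
send_rows --translation '[[0,0,0],[0,0,0],[0,0,0],[0,0,0],[0,0,0]]' --dr '[[0,0,0],[0,0,0],[0,0,0],[0,0,0],[0,0,0]]' --grip '[20,14,8,4,2]'

```text
clock: 5.68
position: [607.0, 107.2, 59.9]
ee_rot: [-0.587, 0.809, -0.0, 0.001]
contact_force: [-0.0, 0.6, 4.7]
gripper_width: 13.5
```

```bash
python3 - <<'E'
from h import *
go([607,107,60],251.9)
E
```

```text
t 5.67 pos [607.  107.2  59.9] yaw 251.96 tilt [ 0.001  0.    -1.   ] w 13.5 F [-0.   0.6  4.7] M [-0.13  0.   -0.02] J6 -0.75
shift tool [ 0.2 -0.  -0.1] turn about tool z 0.1
full rotvec tool deg [-0.06  0.03  0.06]
```

Call:
send_rows --translation '[[0,0,0],[0,0,0],[0,0,0],[0,0,0],[0,0,0]]' --dr '[[0,0,0],[0,0,0],[0,0,0],[0,0,0],[0,0,0]]' --grip '[2,2,2,2,2]'

```text
clock: 6.3
position: [607.1, 107.2, 59.9]
ee_rot: [-0.588, 0.809, -0.0, 0.0]
contact_force: [0.4, -2.1, 4.8]
gripper_width: 13.5
```

```bash
python3 - <<'E'
from h import *
go([607,107,60],251.9)
E
```

```text
t 6.3 pos [607.1 107.2  59.9] yaw 251.97 tilt [ 0.001  0.    -1.   ] w 13.5 F [ 0.4 -2.1  4.8] M [-0.11  0.04 -0.01] J6 -0.75
shift tool [ 0.2 -0.  -0.1] turn about tool z 0.1
full rotvec tool deg [-0.05  0.03  0.07]
```

The opening stopped at 13.5 mm instead of 10 mm, with a small upward force. The tips probably meet the stem below the bar, so I'll open, go up 8 mm and close again.

Call:
send_rows --translation '[[0,0,0],[0,0,0],[0,0,-4],[0,0,-4],[0,0,0]]' --dr '[[0,0,0],[0,0,0],[0,0,0],[0,0,0],[0,0,0]]' --grip '[20,26,26,26,20]'

```text
clock: 6.92
position: [606.9, 107.2, 67.9]
ee_rot: [-0.587, 0.809, -0.0, 0.001]
contact_force: [-0.9, -0.4, -0.0]
gripper_width: 20.4
```

Call:
send_rows --translation '[[0,0,0],[0,0,0],[0,0,0],[0,0,0],[0,0,0]]' --dr '[[0,0,0],[0,0,0],[0,0,0],[0,0,0],[0,0,0]]' --grip '[14,8,4,2,2]'

```text
clock: 7.55
position: [607.1, 107.2, 68.5]
ee_rot: [-0.588, 0.809, -0.0, 0.001]
contact_force: [-1.9, 0.4, 5.4]
gripper_width: 8.1
```

```bash
python3 - <<'E'
from h import *
go([607,107,68],251.9)
E
```

```text
t 7.55 pos [607.1 107.2  68.5] yaw 251.97 tilt [ 0.001  0.    -1.   ] w 8.1 F [-1.9  0.4  5.4] M [ 0.01  0.42 -0.  ] J6 -0.75
shift tool [ 0.2 -0.   0.5] turn about tool z 0.1
full rotvec tool deg [-0.07  0.03  0.07]
```

```bash
python3 - <<'E'
from h import *
import cv2
im=arm.get_image("side")[:,:,::-1]; c=im[170:290,230:350]
cv2.imwrite(f"pics/side2.png",cv2.resize(c,None,fx=5,fy=5,interpolation=cv2.INTER_CUBIC))
go([607,107,68],251.9)
E
```

```text
t 7.6 pos [607.1 107.2  68.5] yaw 251.97 tilt [ 0.001  0.    -1.   ] w 8.7 F [-1.9 -0.1  4.9] M [ 0.01  0.47 -0.04] J6 -0.75
shift tool [ 0.2 -0.   0.5] turn about tool z 0.1
full rotvec tool deg [-0.07  0.03  0.07]
```

View pics/side2.png

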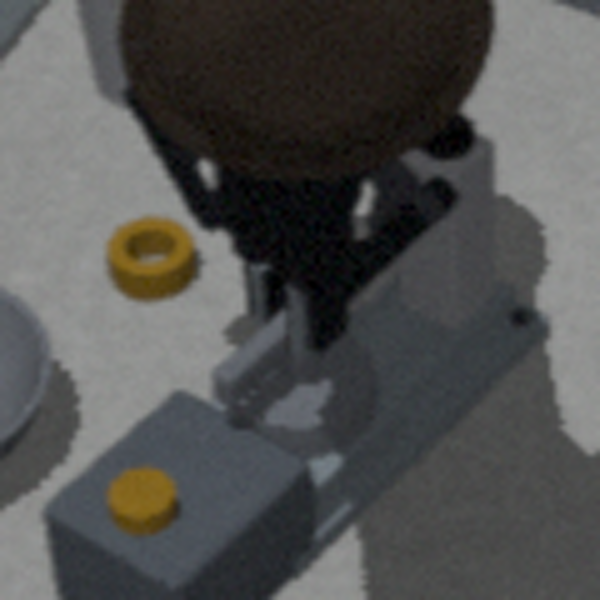

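The fingers straddle the bar at crop (290,330), with tips at its lower edge. Now I try gently clockwise from above, which loosens a left-hand thread.

Call:
send_rows --translation '[[0,0,0],[0,0,0],[0,0,0],[0,0,0],[0,0,0]]' --dr '[[0,0,0],[0,0,1.5],[0,0,1.5],[0,0,1],[0,0,0]]' --grip '[2,2,2,2,2]'

```text
clock: 8.22
position: [607.0, 107.2, 68.5]
ee_rot: [-0.559, 0.829, -0.0, 0.0]
contact_force: [-1.5, -0.1, 6.4]
gripper_width: 8.4
```

```bash
python3 - <<'E'
from h import *
go([607,107,68],251.9)
E
```

```text
t 8.22 pos [607.  107.2  68.5] yaw 248.04 tilt [ 0.001 -0.    -1.   ] w 8.4 F [-1.5 -0.1  6.4] M [0.01 0.5  0.28] J6 -0.82
shift tool [ 0.2 -0.1  0.5] turn about tool z -3.9
full rotvec tool deg [-0.07  0.01 -3.86]
```

Call:
send_rows --translation '[[0,0,0],[0,0,0],[0,0,0],[0,0,0],[0,0,0]]' --dr '[[0,0,1],[0,0,1],[0,0,0.5],[0,0,0],[0,0,0]]' --grip '[2,2,2,2,2]'

```text
clock: 8.85
position: [607.0, 107.2, 68.5]
ee_rot: [-0.542, 0.841, -0.0, 0.0]
contact_force: [-1.2, -0.2, 5.0]
gripper_width: 8.7
```

```bash
python3 - <<'E'
from h import *
go([607,107,68],251.9)
E
```

```text
t 8.85 pos [607.  107.2  68.5] yaw 245.58 tilt [ 0.001 -0.    -1.   ] w 8.7 F [-1.2 -0.2  5. ] M [0.02 0.52 0.39] J6 -0.86
shift tool [ 0.2 -0.1  0.5] turn about tool z -6.3
full rotvec tool deg [-0.06  0.01 -6.32]
```

Call:
send_rows --translation '[[0,0,0],[0,0,0],[0,0,0],[0,0,0],[0,0,0]]' --dr '[[0,0,0.7],[0,0,0.7],[0,0,0],[0,0,0],[0,0,0]]' --grip '[2,2,2,2,2]'

```text
clock: 9.48
position: [606.9, 107.2, 68.5]
ee_rot: [-0.531, 0.847, -0.0, 0.0]
contact_force: [-1.8, -0.3, 5.7]
gripper_width: 8.9
```

```bash
python3 - <<'E'
from h import *
go([607,107,68],251.9)
E
```

```text
t 9.47 pos [606.9 107.2  68.5] yaw 244.21 tilt [ 0.001 -0.    -1.   ] w 8.9 F [-1.8 -0.3  5.7] M [0.08 0.57 0.57] J6 -0.89
shift tool [ 0.2 -0.1  0.5] turn about tool z -7.7
full rotvec tool deg [-0.06  0.   -7.69]
```

Clockwise is blocked: torque rose about 6 N m/rad to 0.57 N m, still under the 0.9 limit. Now I reverse to counter-clockwise.

Call:
send_rows --translation '[[0,0,0],[0,0,0],[0,0,0],[0,0,0],[0,0,0]]' --dr '[[0,0,-3],[0,0,-4],[0,0,-4],[0,0,-3],[0,0,0]]' --grip '[2,2,2,2,2]'

```text
clock: 10.1
position: [607.2, 107.1, 68.5]
ee_rot: [-0.629, 0.777, -0.0, 0.001]
contact_force: [-0.9, 0.2, 5.7]
gripper_width: 8.7
```

```bash
python3 - <<'E'
from h import *
go([607,107,68],251.9)
E
```

```text
t 10.1 pos [607.2 107.1  68.5] yaw 258.02 tilt [ 0.002  0.    -1.   ] w 8.7 F [-0.9  0.2  5.7] M [-0.04  0.35 -0.23] J6 -0.65
shift tool [0.2 0.1 0.5] turn about tool z 6.1
full rotvec tool deg [-0.08  0.04  6.12]
```

Call:
send_rows --translation '[[0,0,0],[0,0,0],[0,0,0],[0,0,0],[0,0,0]]' --dr '[[0,0,-1],[0,0,-1.5],[0,0,-1],[0,0,0],[0,0,0]]' --grip '[2,2,2,2,2]'

```text
clock: 10.72
position: [607.2, 107.1, 68.5]
ee_rot: [-0.653, 0.758, -0.0, 0.001]
contact_force: [0.2, 0.4, 4.5]
gripper_width: 8.4
```

```bash
python3 - <<'E'
from h import *
go([607,107,68],251.9)
E
```

```text
t 10.72 pos [607.2 107.1  68.5] yaw 261.5 tilt [ 0.002  0.    -1.   ] w 8.4 F [0.2 0.4 4.5] M [-0.04  0.37 -0.15] J6 -0.59
shift tool [0.1 0.2 0.5] turn about tool z 9.6
full rotvec tool deg [-0.09  0.04  9.6 ]
```

Torque stays low, so the screw unscrews counter-clockwise. I keep turning.

Call:
send_rows --translation '[[0,0,0],[0,0,0],[0,0,0],[0,0,0],[0,0,0]]' --dr '[[0,0,-3],[0,0,-5],[0,0,-6],[0,0,-6],[0,0,-6]]' --grip '[2,2,2,2,2]'

```text
clock: 11.35
position: [607.7, 107.2, 68.5]
ee_rot: [0.807, -0.59, 0.001, -0.001]
contact_force: [0.0, -0.4, 4.4]
gripper_width: 8.3
```

```bash
python3 - <<'E'
from h import *
go([607,107,68],18)
E
```

```text
t 11.35 pos [607.7 107.2  68.5] yaw 287.7 tilt [ 0.003  0.001 -1.   ] w 8.3 F [ 0.  -0.4  4.4] M [-0.18 -0.02 -0.32] J6 -0.13
shift tool [-0.   0.7  0.5] turn about tool z -90.3
full rotvec tool deg [ -0.11  -0.13 -90.3 ]
```

Call:
send_rows --translation '[[0,0,0],[0,0,0],[0,0,0],[0,0,0],[0,0,0]]' --dr '[[0,0,-6],[0,0,-6],[0,0,-6],[0,0,-6],[0,0,-6]]' --grip '[2,2,2,2,2]'

```text
clock: 11.98
position: [608.1, 107.5, 68.5]
ee_rot: [0.933, -0.361, 0.002, -0.001]
contact_force: [1.8, 0.2, 3.8]
gripper_width: 8.2
```

```bash
python3 - <<'E'
from h import *
go([607,107,68],18)
E
```

```text
t 11.97 pos [608.1 107.5  68.5] yaw 317.7 tilt [ 0.004  0.001 -1.   ] w 8.2 F [1.8 0.2 3.8] M [-0.   -0.27 -0.3 ] J6 0.4
shift tool [-0.5  1.1  0.5] turn about tool z -60.3
full rotvec tool deg [ -0.12  -0.2  -60.3 ]
```

Call:
send_rows --translation '[[0,0,0],[0,0,0],[0,0,0],[0,0,0],[0,0,0]]' --dr '[[0,0,-6],[0,0,-6],[0,0,-6],[0,0,-6],[0,0,-6]]' --grip '[2,2,2,2,2]'

```text
clock: 12.6
position: [608.4, 107.9, 68.5]
ee_rot: [0.994, -0.107, 0.002, -0.001]
contact_force: [1.0, 0.7, 3.0]
gripper_width: 8.4
```

Call:
send_rows --translation '[[0,0,0],[0,0,0],[0,0,0],[0,0,0],[0,0,0]]' --dr '[[0,0,-6],[0,0,-6],[0,0,-6],[0,0,-6],[0,0,-6]]' --grip '[2,2,2,2,2]'

```text
clock: 13.22
position: [608.4, 108.5, 68.5]
ee_rot: [0.988, 0.154, 0.002, -0.001]
contact_force: [0.5, 3.2, 4.0]
gripper_width: 8.7
```

```bash
python3 - <<'E'
from h import *
go([607,107,68],18)
E
```

```text
t 13.22 pos [608.4 108.5  68.5] yaw 17.71 tilt [ 0.005  0.003 -1.   ] w 8.7 F [0.5 3.2 4. ] M [ 0.9  -0.13 -0.28] J6 1.44
shift tool [-1.8  1.   0.5] turn about tool z -0.3
full rotvec tool deg [-0.06 -0.3  -0.29]
```

Call:
send_rows --translation '[[0,0,0],[0,0,0],[0,0,0],[0,0,0],[0,0,0]]' --dr '[[0,0,-4],[0,0,-4],[0,0,0],[0,0,1.5],[0,0,1.2]]' --grip '[2,2,2,2,2]'

```text
clock: 13.85
position: [608.3, 108.5, 68.5]
ee_rot: [0.98, 0.198, 0.002, -0.001]
contact_force: [1.7, 5.8, 4.9]
gripper_width: 8.1
```

Call:
send_rows --translation '[[0,0,0],[0,0,0],[0,0,0],[0,0,0],[0,0,0]]' --dr '[[0,0,0],[0,0,0],[0,0,0],[0,0,0],[0,0,0]]' --grip '[10,20,28,34,34]'

```text
clock: 14.48
position: [606.2, 106.7, 66.8]
ee_rot: [0.98, 0.198, -0.001, 0.0]
contact_force: [-0.2, -0.2, 0.3]
gripper_width: 34.2
```

Call:
send_rows --translation '[[0,0,-10],[0,0,-20],[0,0,-30],[0,0,-30],[0,0,0]]' --dr '[[0,0,0],[0,0,0],[0,0,0],[0,0,0],[0,0,0]]' --grip '[40,50,60,75,85]'

```text
clock: 15.1
position: [608.4, 107.7, 161.1]
ee_rot: [0.98, 0.198, 0.004, -0.0]
contact_force: [-0.2, -0.1, -0.1]
gripper_width: 85.0
```

```bash
python3 - <<'E'
from h import *
import cv2
im=arm.get_image("side")[:,:,::-1]; c=im[150:310,215:375]
cv2.imwrite("pics/side3.png",cv2.resize(c,None,fx=3.6,fy=3.6,interpolation=cv2.INTER_CUBIC))
go([579.5,21.5,140],251.9)
E
```

```text
t 15.15 pos [607.2 107.4 159.1] yaw 22.84 tilt [ 0.003  0.002 -1.   ] w 85.1 F [-0.3  0.2  0.1] M [-0.    0.04  0.06] J6 1.53
shift tool [-58.9  68.4  18.9] turn about tool z 130.9
full rotvec tool deg [-2.3000e-01 -9.0000e-02  1.3094e+02]
```

View pics/side3.png

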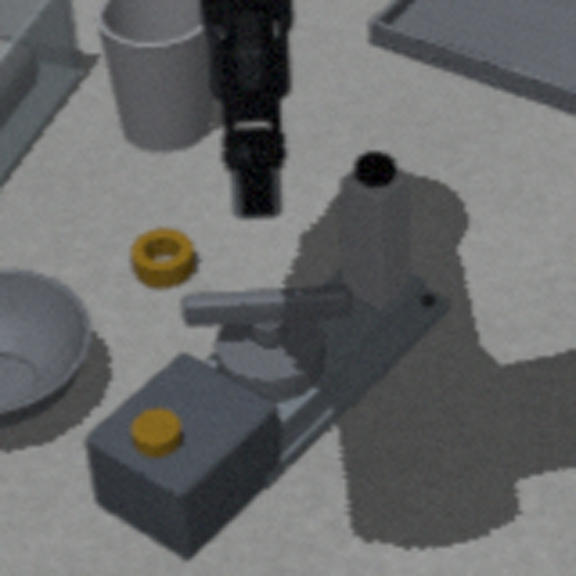

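```bash
python3 - <<'E'
from h import *
S=lambda x,y:((x+.5)/3.6-.5+215,(y+.5)/3.6-.5+150)
a=atz("side",S(187,300),84);b=atz("side",S(348,294),84)
print(a,b,np.degrees(np.arctan2(*(a-b)[1::-1])),(a+b)/2)
E
```

```text
[643.4 123.2  84. ] [569.1  94.3  84. ] 21.25422673720616 [606.25 108.75  84.  ]
```

The bar now stands at 21° (201°) against 72° before, so about 2.26 rad unscrewed and the pin is clear. I turn the wrist back, then go over the flowmeter.

Call:
send_rows --translation '[[0,0,0],[0,0,0],[0,0,0],[0,0,0],[0,0,0]]' --dr '[[0,0,10.5],[0,0,10.5],[0,0,10.5],[0,0,10.5],[0,0,10.5]]' --grip '[85,85,85,85,85]'

```text
clock: 15.78
position: [605.8, 106.9, 156.0]
ee_rot: [0.966, -0.259, -0.001, 0.001]
contact_force: [0.1, -0.4, -0.2]
gripper_width: 85.1
```

Call:
send_rows --translation '[[0,0,0],[0,0,0],[0,0,0],[0,0,0],[0,0,0]]' --dr '[[0,0,10.5],[0,0,10.5],[0,0,10.5],[0,0,10.5],[0,0,10.5]]' --grip '[85,85,85,85,85]'

```text
clock: 16.4
position: [605.8, 106.9, 156.0]
ee_rot: [0.752, -0.659, -0.001, 0.001]
contact_force: [-0.2, 0.5, -0.3]
gripper_width: 85.0
```

Call:
send_rows --translation '[[0,0,0],[0,0,0],[0,0,0],[0,0,0],[0,0,0]]' --dr '[[0,0,10],[0,0,10],[0,0,6],[0,0,0],[0,0,0]]' --grip '[85,85,85,85,85]'

```text
clock: 17.02
position: [606.3, 107.0, 156.7]
ee_rot: [-0.587, 0.809, 0.0, -0.001]
contact_force: [-0.1, 0.3, -0.3]
gripper_width: 84.7
```

```bash
python3 - <<'E'
from h import *
import cv2
go([579.5,21.5,125],251.9)
im=arm.get_image("top")[:,:,::-1]; c=im[190:310,215:375]
cv2.imwrite("pics/top3.png",cv2.resize(c,None,fx=5,fy=5,interpolation=cv2.INTER_CUBIC))
E
```

```text
t 17.02 pos [606.3 107.  156.7] yaw 251.93 tilt [-0.001 -0.    -1.   ] w 84.7 F [-0.1  0.3 -0.3] M [0.   0.02 0.03] J6 -0.75
shift tool [89.6 -1.1 31.8] turn about tool z 0.0
full rotvec tool deg [ 0.06 -0.04  0.03]
```

View pics/top3.png

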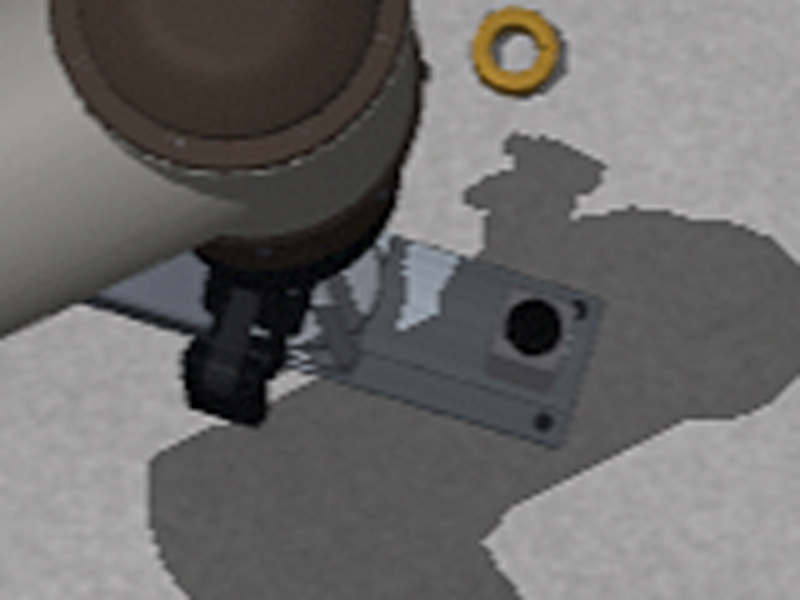

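Call:
send_rows --translation '[[30,-0.5,0],[40,-0.5,0],[19,-0.2,10],[0,0,20],[0,0,0]]' --dr '[[0,0,0],[0,0,0],[0,0,0],[0,0,0],[0,0,0]]' --grip '[85,85,85,85,85]'

```text
clock: 17.7
position: [578.8, 21.7, 125.5]
ee_rot: [-0.587, 0.81, 0.001, -0.002]
contact_force: [0.2, 0.9, 1.6]
gripper_width: 85.2
```

```bash
python3 - <<'E'
from h import *
go([580,21.7,47],251.9)
import cv2
im=arm.get_image("side")[:,:,::-1]; c=im[140:300,235:395]
cv2.imwrite("pics/side4.png",cv2.resize(c,None,fx=3.6,fy=3.6,interpolation=cv2.INTER_CUBIC))
E
```

```text
t 17.7 pos [578.8  21.7 125.5] yaw 251.84 tilt [-0.004 -0.001 -1.   ] w 85.2 F [0.2 0.9 1.6] M [ 0.06  0.01 -0.02] J6 -0.63
shift tool [-0.5 -1.4 78.5] turn about tool z -0.1
full rotvec tool deg [ 0.2  -0.12 -0.06]
```

View pics/side4.png

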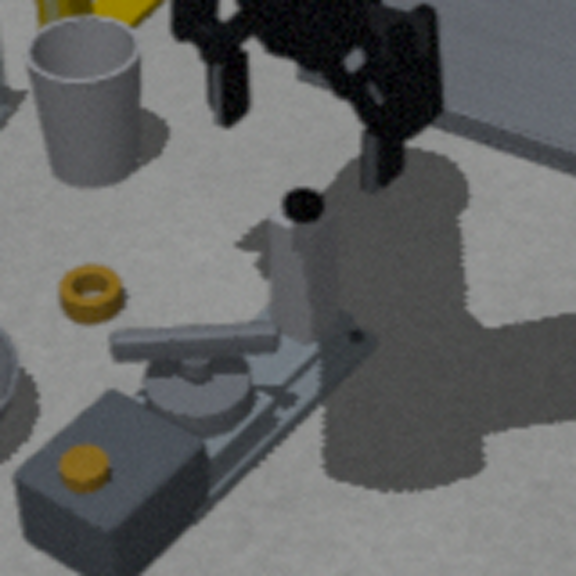

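The jaws straddle the knob (crop 303,205), so I descend.

Call:
send_rows --translation '[[-0.3,-0.7,20],[-0.2,-0.7,25],[0,0,20],[0,0,13],[0,0,0]]' --dr '[[0.1,0,0],[0.1,0,0],[0,0,0],[0,0,0],[0,0,0]]' --grip '[85,85,85,85,75]'

```text
clock: 18.38
position: [581.6, 22.3, 48.8]
ee_rot: [-0.587, 0.81, -0.001, 0.0]
contact_force: [-0.1, -0.1, 0.3]
gripper_width: 74.9
```

Call:
send_rows --translation '[[0,0,0],[0,0,0],[0,0,0],[0,0,0],[0,0,0]]' --dr '[[0,0,0],[0,0,0],[0,0,0],[0,0,0],[0,0,0]]' --grip '[65,55,45,40,36]'

```text
clock: 19.0
position: [581.7, 22.1, 49.4]
ee_rot: [-0.587, 0.81, -0.001, 0.001]
contact_force: [-0.4, 0.2, 0.3]
gripper_width: 35.8
```

```bash
python3 - <<'E'
from h import *
go([580,21.7,47],251.9)
E
```

```text
t 19.0 pos [581.7  22.1  49.4] yaw 251.85 tilt [ 0.003 -0.001 -1.   ] w 35.8 F [-0.4  0.2  0.3] M [ 0.01  0.04 -0.02] J6 -0.64
shift tool [0.9 1.5 2.4] turn about tool z -0.1
full rotvec tool deg [-0.21  0.   -0.05]
```

Call:
send_rows --translation '[[0.9,1.5,0],[0,0,0],[0,0,0],[0,0,0],[0,0,0]]' --dr '[[-0.2,0,0],[0,0,0],[0,0,0],[0,0,0],[0,0,0]]' --grip '[36,33,30,26,22]'

```text
clock: 19.62
position: [579.8, 21.7, 49.4]
ee_rot: [-0.587, 0.81, 0.0, -0.0]
contact_force: [-0.8, 0.3, 1.5]
gripper_width: 27.0
```

Call:
send_rows --translation '[[0,0,0],[0,0,0],[0,0,0],[0,0,0],[0,0,0]]' --dr '[[0,0,0],[0,0,0],[0,0,0],[0,0,0],[0,0,0]]' --grip '[20,20,20,20,20]'

```text
clock: 20.25
position: [579.8, 21.7, 49.4]
ee_rot: [-0.587, 0.81, 0.0, -0.0]
contact_force: [-2.1, 0.1, 3.8]
gripper_width: 27.3
```

```bash
python3 - <<'E'
from h import *
go([580,21.7,49],251.9)
E
```

```text
t 20.25 pos [579.8  21.7  49.4] yaw 251.85 tilt [-0. -0. -1.] w 27.3 F [-2.1  0.1  3.8] M [0.06 0.82 0.07] J6 -0.63
shift tool [-0.  -0.2  0.4] turn about tool z -0.0
full rotvec tool deg [ 0.02 -0.01 -0.05]
```

Gripped at 27.3 mm. I slide along tool +x (the clamp's -x), the first bit slowly.

Call:
send_rows --translation '[[2,0,0],[3,0,0],[3,0,0],[4,0,0],[0,0,0]]' --dr '[[0,0,0],[0,0,0],[0,0,0],[0,0,0],[0,0,0]]' --grip '[20,20,20,20,20]'

```text
clock: 20.88
position: [576.4, 9.8, 49.4]
ee_rot: [-0.587, 0.81, -0.0, 0.0]
contact_force: [0.9, -0.3, -0.0]
gripper_width: 27.2
```

```bash
python3 - <<'E'
from h import *
import cv2
go([580-.312*90,21.7-.95*90,49.4],251.9)
im=arm.get_image("side")[:,:,::-1]; c=im[140:300,235:395]
cv2.imwrite("pics/side5.png",cv2.resize(c,None,fx=3.6,fy=3.6,interpolation=cv2.INTER_CUBIC))
E
```

```text
t 20.88 pos [576.4   9.8  49.4] yaw 251.83 tilt [ 0.001 -0.    -1.   ] w 27.2 F [ 0.9 -0.3 -0. ] M [-0.15 -0.46  0.02] J6 -0.62
shift tool [77.6  0.4 -0. ] turn about tool z -0.1
full rotvec tool deg [-0.04 -0.01 -0.07]
```

View pics/side5.png

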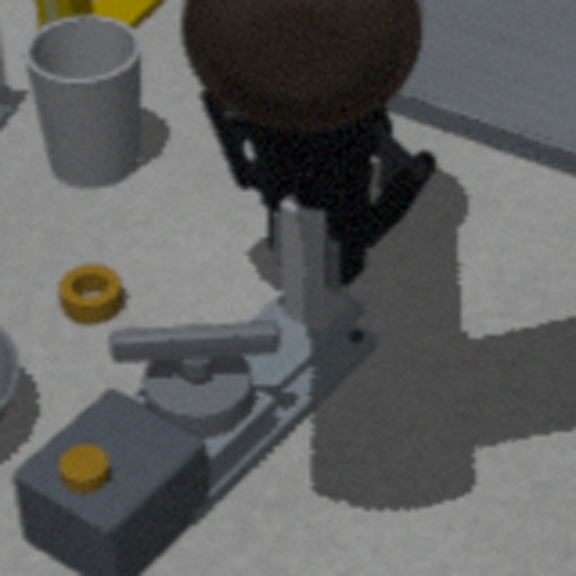

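It slid 12 mm with hardly any force. Carrying on.

Call:
send_rows --translation '[[6,0,0],[8,0,0],[8,0,0],[8,0,0],[6,0,0]]' --dr '[[0,0,0],[0,0,0],[0,0,0],[0,0,0],[0,0,0]]' --grip '[20,20,20,20,20]'

```text
clock: 21.55
position: [564.7, -24.5, 49.3]
ee_rot: [-0.587, 0.81, 0.0, -0.0]
contact_force: [0.5, 3.1, -0.5]
gripper_width: 27.1
```

Call:
send_rows --translation '[[8,0,0],[10,0,0],[10,0,0],[6,0,0],[0,0,0]]' --dr '[[0,0,0],[0,0,0],[0,0,0],[0,0,0],[0,0,0]]' --grip '[20,20,20,20,20]'

```text
clock: 22.18
position: [553.7, -57.3, 49.3]
ee_rot: [-0.586, 0.81, 0.0, -0.001]
contact_force: [0.1, -2.9, 1.9]
gripper_width: 27.5
```

```bash
python3 - <<'E'
from h import *
import cv2
go([501.3,-325.8,140],256.9)
im=arm.get_image("side")[:,:,::-1]; c=im[140:300,235:395]
cv2.imwrite("pics/side6.png",cv2.resize(c,None,fx=3.6,fy=3.6,interpolation=cv2.INTER_CUBIC))
E
```

```text
t 22.18 pos [553.7 -57.3  49.3] yaw 251.8 tilt [-0.002 -0.001 -1.   ] w 27.5 F [ 0.1 -2.9  1.9] M [-0.66 -0.06 -0.11] J6 -0.51
shift tool [271.6 -34.  -90.3] turn about tool z -5.1
full rotvec tool deg [ 0.07 -0.08 -5.1 ]
```

View pics/side6.png

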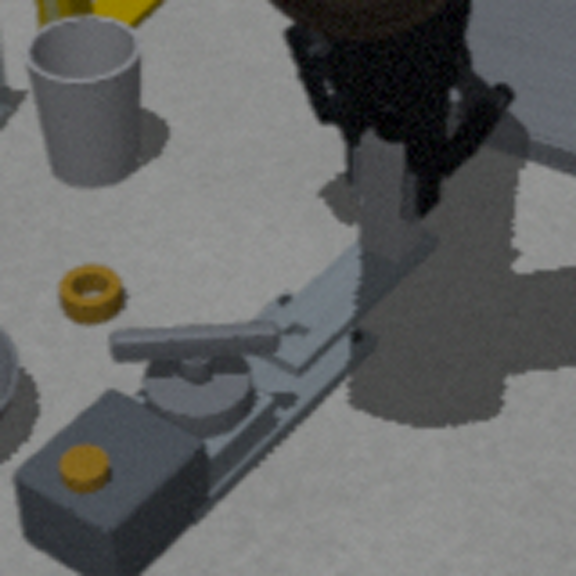

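The tongue is out from under the bridge (tip near crop 290,350). Now I lift.

Call:
send_rows --translation '[[0,0,-5],[0,0,-15],[10,0,-20],[30,-3,-15],[40,-5,0]]' --dr '[[0,0,0],[0,0,0],[0,0,0],[0,0,0],[0,0,0]]' --grip '[20,20,20,20,20]'

```text
clock: 22.85
position: [538.1, -134.6, 106.5]
ee_rot: [-0.588, 0.809, -0.001, 0.001]
contact_force: [-0.4, -0.7, -4.2]
gripper_width: 27.6
```

Call:
send_rows --translation '[[40,-5,0],[40,-5,0],[40,-5,0],[40,-5,0],[30,-4,0]]' --dr '[[0,0,0],[0,0,0],[0,0,0],[0,0,-3],[0,0,-2]]' --grip '[20,20,20,20,20]'

```text
clock: 23.48
position: [501.6, -324.1, 104.7]
ee_rot: [-0.622, 0.783, 0.0, -0.0]
contact_force: [0.9, -0.9, -4.4]
gripper_width: 27.6
```

Call:
send_rows --translation '[[0,0,0],[0,0,0],[0,0,0],[0,0,0],[0,0,0]]' --dr '[[0,0,0],[0,0,0],[0,0,0],[0,0,0],[0,0,0]]' --grip '[20,20,20,20,20]'

```text
clock: 24.1
position: [502.5, -322.4, 104.4]
ee_rot: [-0.622, 0.783, -0.0, 0.0]
contact_force: [-0.3, 0.2, -3.9]
gripper_width: 27.3
```

```bash
python3 - <<'E'
from h import *
import cv2
go([501.3,-325.8,43],256.9)
im=arm.get_image("side")[:,:,::-1]; c=im[60:220,285:485]
cv2.imwrite("pics/side7.png",cv2.resize(c,None,fx=3.6,fy=3.6,interpolation=cv2.INTER_CUBIC))
im=arm.get_image("top")[:,:,::-1]; c=im[190:390,390:570]
cv2.imwrite("pics/top7.png",cv2.resize(c,None,fx=3,fy=3,interpolation=cv2.INTER_CUBIC))
E
```

```text
t 24.1 pos [ 502.5 -322.4  104.4] yaw 256.9 tilt [ 0.  0. -1.] w 27.3 F [-0.3  0.2 -3.9] M [-0.05  0.06 -0.04] J6 0.07
shift tool [ 3.5  0.4 61.4] turn about tool z -0.0
full rotvec tool deg [-0.  0. -0.]
```

View pics/side7.png

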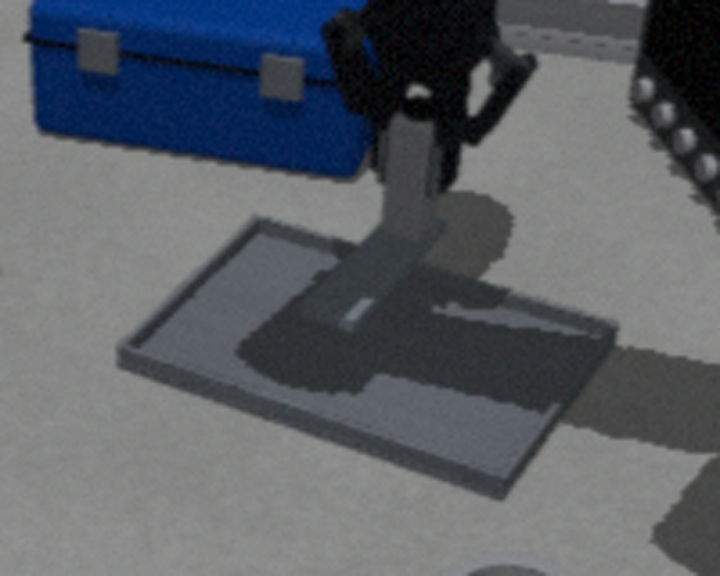

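View pics/top7.png

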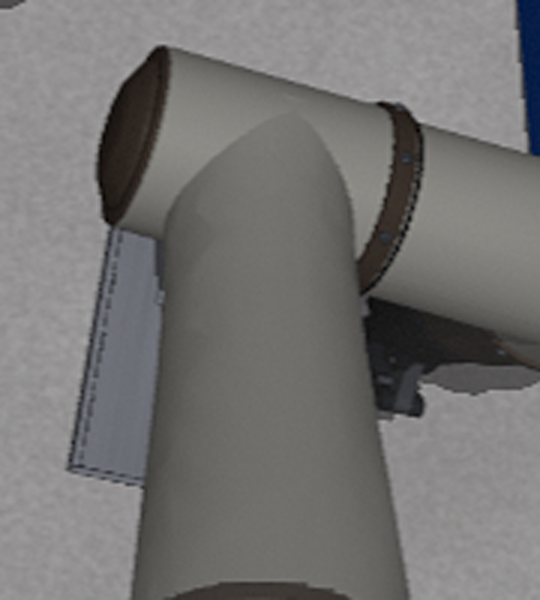

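It hangs upright over the tray (side crop: body (408,165), tongue end (350,320)). I lower it to just above contact, then creep down watching the force.

Call:
send_rows --translation '[[2,0,10],[0,0,18],[0,0,15],[0,0,10],[0,0,4]]' --dr '[[0,0,0],[0,0,0],[0,0,0],[0,0,0],[0,0,0]]' --grip '[20,20,20,20,20]'

```text
clock: 24.82
position: [501.5, -324.9, 46.4]
ee_rot: [-0.621, 0.783, 0.001, -0.0]
contact_force: [-0.1, -0.1, -3.7]
gripper_width: 27.3
```

Call:
send_rows --translation '[[0,0,0],[0,0,1],[0,0,1],[0,0,0.5],[0,0,0]]' --dr '[[0,0,0],[0,0,0],[0,0,0],[0,0,0],[0,0,0]]' --grip '[20,20,20,20,20]'

```text
clock: 25.45
position: [501.9, -324.9, 44.9]
ee_rot: [-0.621, 0.783, -0.0, 0.0]
contact_force: [-0.5, 0.3, -4.7]
gripper_width: 27.5
```

```bash
python3 - <<'E'
from h import *
go([501.3,-325.8,42.4],256.9)
E
```

```text
t 25.45 pos [ 501.9 -324.9   44.9] yaw 256.85 tilt [ 0. -0. -1.] w 27.5 F [-0.5  0.3 -4.7] M [-0.08  0.03 -0.03] J6 0.07
shift tool [1.  0.3 2.5] turn about tool z -0.1
full rotvec tool deg [-0.01 -0.   -0.05]
```

Call:
send_rows --translation '[[0,0,0.7],[0,0,0.7],[0,0,0.6],[0,0,0],[0,0,0]]' --dr '[[0,0,0],[0,0,0],[0,0,0],[0,0,0],[0,0,0]]' --grip '[20,20,20,20,20]'

```text
clock: 26.08
position: [501.8, -324.9, 42.8]
ee_rot: [-0.621, 0.783, -0.0, 0.0]
contact_force: [-0.3, -0.1, -4.2]
gripper_width: 27.2
```

Call:
send_rows --translation '[[0,0,0.5],[0,0,0],[0,0,0],[0,0,0],[0,0,0]]' --dr '[[0,0,0],[0,0,0],[0,0,0],[0,0,0],[0,0,0]]' --grip '[20,20,20,20,20]'

```text
clock: 26.7
position: [501.9, -324.9, 42.4]
ee_rot: [-0.622, 0.783, -0.0, 0.0]
contact_force: [0.2, -0.7, -2.5]
gripper_width: 27.2
```

Contact is starting (-4.2 → -2.5 N). A little more.

Call:
send_rows --translation '[[0,0,0.4],[0,0,0],[0,0,0.3],[0,0,0],[0,0,0]]' --dr '[[0,0,0],[0,0,0],[0,0,0],[0,0,0],[0,0,0]]' --grip '[20,20,20,20,20]'

```text
clock: 27.32
position: [501.9, -325.0, 42.4]
ee_rot: [-0.622, 0.783, -0.0, 0.0]
contact_force: [-2.1, 3.4, 5.2]
gripper_width: 27.4
```

```bash
python3 - <<'E'
from h import *
import cv2
go([501.3,-325.8,42.4],256.9)
im=arm.get_image("side")[:,:,::-1]; c=im[80:220,300:475]
cv2.imwrite("pics/side8.png",cv2.resize(c,None,fx=4,fy=4,interpolation=cv2.INTER_CUBIC))
E
```

```text
t 27.32 pos [ 501.9 -325.    42.4] yaw 256.86 tilt [ 0. -0. -1.] w 27.4 F [-2.1  3.4  5.2] M [0.5  0.72 0.05] J6 0.07
shift tool [ 1.   0.4 -0. ] turn about tool z -0.0
full rotvec tool deg [-0.02 -0.01 -0.04]
```

View pics/side8.png

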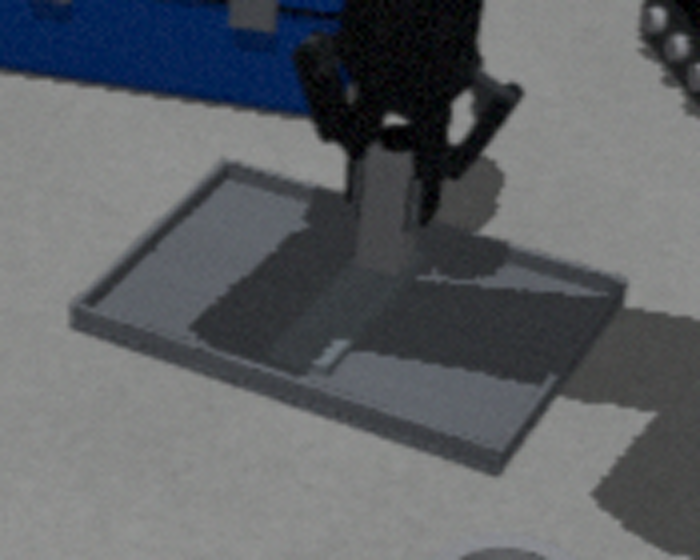

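The flowmeter rests on the floor inside the walls, with light contact (net about 9 N beyond its hanging reading). I open slowly, then raise straight up.

Call:
send_rows --translation '[[0,0,0],[0,0,0],[0,0,0],[0,0,0],[0,0,0]]' --dr '[[0,0,0],[0,0,0],[0,0,0],[0,0,0],[0,0,0]]' --grip '[28,30,34,40,48]'

```text
clock: 28.0
position: [501.9, -324.9, 41.5]
ee_rot: [-0.621, 0.783, -0.0, 0.0]
contact_force: [-0.3, 0.5, 0.5]
gripper_width: 47.8
```

Call:
send_rows --translation '[[0,0,0],[0,0,0],[0,0,-3],[0,0,-10],[0,0,-15]]' --dr '[[0,0,0],[0,0,0],[0,0,0],[0,0,0],[0,0,0]]' --grip '[60,75,80,80,80]'

```text
clock: 28.62
position: [501.8, -324.9, 70.4]
ee_rot: [-0.621, 0.783, 0.0, -0.0]
contact_force: [-0.1, 0.3, 0.4]
gripper_width: 80.1
```

Call:
send_rows --translation '[[0,0,-25],[0,0,-30],[0,0,-40],[0,0,-40],[0,0,-20]]' --dr '[[0,0,0],[0,0,0],[0,0,0],[0,0,0],[0,0,0]]' --grip '[80,80,80,80,80]'

```text
clock: 29.25
position: [502.7, -325.3, 229.0]
ee_rot: [-0.622, 0.783, -0.003, 0.001]
contact_force: [0.2, -0.4, -0.3]
gripper_width: 80.0
```

```bash
python3 - <<'E'
from h import *
import cv2
go([242,-575,230],202.8)
im=arm.get_image("side")[:,:,::-1]
cv2.imwrite("pics/side9.png",im)
E
```

```text
t 29.25 pos [ 502.7 -325.3  229. ] yaw 256.87 tilt [ 0.006 -0.002 -1.   ] w 80.0 F [ 0.2 -0.4 -0.3] M [-0.02 -0.02 -0.02] J6 0.07
shift tool [302.4 197.1  -1.8] turn about tool z 54.1
full rotvec tool deg [-0.35  0.1  54.07]
```

View pics/side9.png

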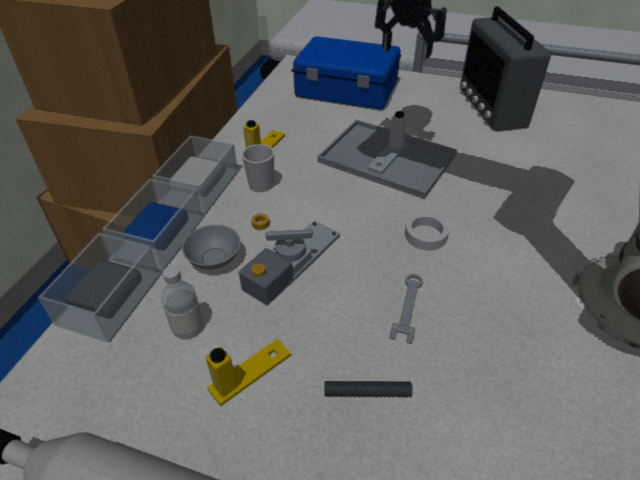

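The flowmeter stands upright in the tray at side (398,130), and the bystanders look unmoved. I move the arm aside for a top check.

Call:
send_rows --translation '[[30,20,-5],[50,33,0],[50,33,0],[50,33,0],[30,20,0]]' --dr '[[0,0,0],[0,0,0],[0,0,0],[0,0,0],[0,0,0]]' --grip '[80,80,80,80,80]'

```text
clock: 29.92
position: [316.4, -499.0, 229.9]
ee_rot: [-0.621, 0.784, -0.0, 0.0]
contact_force: [0.2, 0.2, 1.0]
gripper_width: 80.4
```

Call:
send_rows --translation '[[0,0,0],[0,0,0],[0,0,0],[0,0,0],[0,0,0]]' --dr '[[0,0,0],[0,0,0],[0,0,0],[0,0,0],[0,0,0]]' --grip '[80,80,80,80,80]'

```text
clock: 30.55
position: [319.3, -497.3, 229.6]
ee_rot: [-0.622, 0.783, -0.0, 0.0]
contact_force: [0.1, -0.8, -0.4]
gripper_width: 80.0
```

```bash
python3 - <<'E'
from h import *
import cv2
im=arm.get_image("top")[:,:,::-1]; cv2.imwrite("pics/top9.png",im)
a=cv2.imread("pics/side0.png");b=arm.get_image("side")[:,:,::-1]
d=np.abs(a.astype(int)-b).max(2);cv2.imwrite("pics/diff.png",np.clip(d*3,0,255).astype(np.uint8))
print([q for q in arm.place_of("flowmeter","top")][:4]); print(arm.place_of("flowmeter_mid","side")[:4])
E
```

```text
[{'xyz': [501.2, -324.1, 3.8], 'confidence': 0.95}, {'xyz': [613.0, 380.8, 1.5], 'confidence': 0.76}, {'xyz': [813.0, -192.8, -5.6], 'confidence': 0.58}]
[{'xyz': [604.3, 386.9, 46.7], 'confidence': 0.91}, {'xyz': [817.7, -191.4, 50.3], 'confidence': 0.85}, {'xyz': [604.9, 107.8, 76.5], 'confidence': 0.62}, {'xyz': [505.8, -324.5, 55.9], 'confidence': 0.58}]
```

View pics/top9.png

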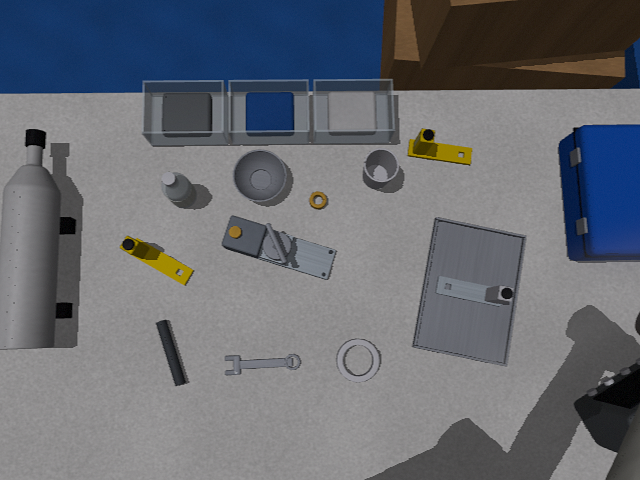

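View pics/diff.png

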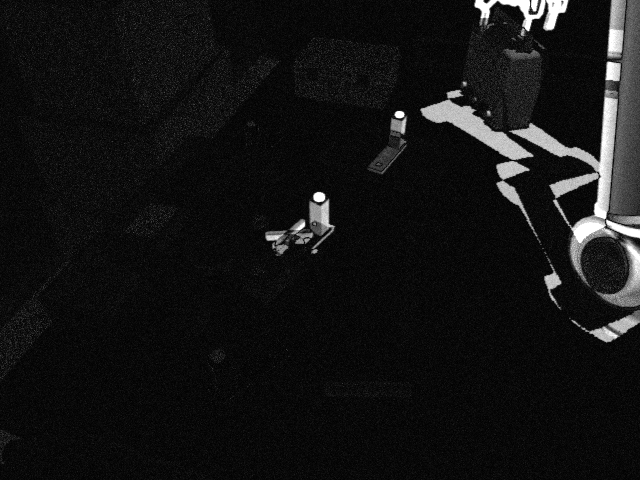

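The top picture shows the flowmeter lying fully inside the tray (foot (437,287) to (515,297)) with its knob at (507,293). The difference picture shows changes only at the handle, the flowmeter, the arm and its shadow.

```bash
python3 -c "
from bench import arm
print(arm.job_done())"
```

```text
the job is handed in; nothing more can be done
None
```

The flowmeter is out of its clamp and standing upright in the steel tray, and the job is handed in at about 31 s of the 72 s allowed.

**Screw:** Clockwise was blocked: torque climbed to 0.57 N m, under the 0.9 N m limit. It loosened counter-clockwise at about 0.3 N m, so this one has a right-hand thread. I turned it about 2.26 rad, by the handle's angle in the picture; the pin is clear from 1.5 rad.

**Removal and placing:** I slid the flowmeter about 83 mm along the slot with little force, then lifted it out. I lowered it until it touched the tray floor, opened the gripper and backed away.

**Last checks:**
- **Flowmeter:** Both cameras show it inside the tray walls, about (501, -324) mm.
- **Other things on the table:** Comparing side views from before and after shows changes only at the handle, the flowmeter, the arm and its shadow. The bystanders and yellow look-alikes did not move.

**What disagreed:**
- **First handle grip:** It stopped at 13.5 mm instead of 10, probably on the stem below the bar, so I gripped again 8 mm higher. That grip read about 8.5 mm but held.
- **Detector:** In the last side view it also reported a weak false match for the flowmeter at the clamp.

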